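# Pack the microscope optics case in two layers

## Robot

A 7-joint arm with a two-finger parallel gripper is mounted at the origin on the work surface. World frame = base frame: x ahead of the robot, y to its left, z up, the work surface at z = 0. Lengths are in m, angles in rad, forces in N, time in s.
With the tool pointing down it reaches from about 0.4 to 0.75 m from the base axis. Payload 19.5 kg.
Tool frame: the origin (TCP) lies on the front face of the gripper's body, between the roots of the fingers; the fingertips stand 73 mm ahead of it and the grasp point (between the pads) lies 54 mm ahead of it; z points along the fingers, y is the line along which they close (so a half turn about z gives the same grasp; the last joint's range is limited). The gripper opens to 85 mm and grips with 20 to 120 N. Pads are 22 mm wide; open, the fingers measure 114 mm over their backs; the gripper's body (76 mm by 85 mm) begins 54 mm behind the grasp point. The pads swing forward as they close: fully open they stand 13 mm farther back than shut.
Start: joints at [1.091, 0.707, -0.028, 1.485, 0.022, 0.951, -0.075], TCP at [0.244, -0.521, 0.304] pointing down, gripper open.
Joint ranges: [-2.71, 2.71], [-0.32, 2.16], [-1.57, 1.52], [0, 2.45], [-1.46, 4.6], [0, 2.02], [-2.83, 2.83]. Speed limits (rad/s): [1.89, 1.89, 2.57, 2.57, 3.01, 3.01, 3.01].

## Interface

Orientations are given as a rotation vector (axis times angle).
In Python, from bench import get_state, read_camera, robot gives the robot as it stands.
- The arm moves only by the tool apply_moves, never from a script. Its argument "rows" is a list of rows, each an object of numbers: "ax", "ay", "az": the turn, a rotation vector about the world's x, y, z in degrees; "tx", "ty", "tz": the shift along the world's x, y, z in m; "grip": the opening, from 0 (shut) to 1 (fully open). A call has exactly 5 rows; each row is the pose to reach, as a shift and turn from the pose commanded when the call began; what a row does not reach only later rows make up. A row lasts 1/10 s, in which the tool goes at most 50 mm and 8.59 degrees, less where a joint would pass 70% of its speed; a pose out of reach is approached as far as the arm can. A call with a gripper value outside its range is refused whole. The fingers move at their own pace and stop on an object; the grip force is fixed at half the most. Time passes only in rows, so rows that repeat a pose let the fingers close, or fill a call up. It gives the time, the measured TCP pose, the force, the opening and the grip force at its end, in the units of the state.
- get_state(): the state, without advancing time (a new reading comes with each control period).
- read_camera(name): name is "scene" or "top" or "wrist"; returns a dict with "frame" (480x640x3 uint8, red, green, blue), "depth" (480x640 float32, m along the optical axis (not along the pixel's ray), 0 where there is no reading), "fov_y" (degrees; the focal length in pixels is half the picture's height over the tangent of half this angle, whatever the lens; pixels are square), "cx", "cy" (the principal point, pixels), "position" and "rotation" of the camera in the world. Camera axes: x right, y up, looking along -z (the intrinsics and any distortion apply to the point x, -y, -z); pixel columns grow to the right and rows downward; lengths in m; the calibration is good to about 2 mm. A picture is of the moment at which its call begins.
- robot.job_done(): hands the job in; it is judged then, once.
The state is a dict: "time": time; "joint_positions": joint angles; "joint_velocities": joint speeds; "tau": joint torques, N m; "position": TCP position; "tool_rot": TCP orientation; "force": force on the tool from outside, world axes, zero at the start; "wrist_torque": the same for the moment, N m; "finger_gap": opening from 0.0 (shut) to 1.0 (fully open); "grasp_force": force on a finger pad.
Only numpy, scipy, OpenCV 4.12 (cv2) and the standard library are available. Lean on these libraries where they do the work, as an engineer would, in place of code of your own. Each camera call takes 0.05 s, during which the arm holds its last target. There are 200 camera calls.

## Task

Pack the spare optics case: stand the loose eyepiece upright, barrel down, in the empty bottom cavity beside its mate, then lay the divider tray level on the case's ledges over them, and then stand the auxiliary lens upright on the tray beside its grip. Set the optics down rather than dropping them, leave the eyepiece that is already packed standing in its cavity, and do not disturb the solder spool, the jar or the screwdriver.

Things in the scene. Friction and masses are not known exactly. Their poses are not given: they have to be found in the camera images.
- case: open grey two-layer case, fixed to the bench: outside 158 (x) x 198 (y) mm, 80 mm high, walls 4 mm. Origin: centre of its underside; z up, y along its long side. Its floor is at z 4 mm; on it black foam 10 mm thick with two square cavities, 58 x 58 mm, open to the floor: the empty one centred at y +33 mm, the one holding the mate at y -33 mm
- case_cavity (a point): the floor's centre of the empty cavity (4 mm above the bench, 10 mm below the foam's top; x 0, y +33 mm of the case); axes as the case. There is 150 mm of room between the walls along the case's x for the fingers; along y the mate and a ledge stand close by
- case_seat (a point): centre of the case at the height of its two ledges, 68 mm above the bench (12 mm below the rim); axes as the case. The ledges, 30 mm wide, run along x at both ends (y 65 to 95 mm either side). The tray's underside lies here, its long side along the case's y, with 12 mm (ends) and 16 mm (sides) of play each way
- eyepiece_mid (a point): the loose eyepiece, black, round, standing on the bench: 60 mm high, lower 22 mm a bright metal barrel 30 mm in diameter, then a head 40 mm in diameter (24 to 50 mm up) tapering to 34 mm at the top; about 110 g. Point on its axis half-way up (30 mm); z towards the top. Gripped about 40 mm above its foot, the fingers and gripper clear foam and case walls
- mate_mid (a point): an identical eyepiece, already standing in the other cavity (y -33 mm) of the case; same point. It stays there
- divider_grip (a point): the loose divider tray, bright metal, flat on the bench: plate 118 (x) x 166 (y) x 5 mm, rim 3 mm wide and 5 mm above the plate, central upright grip block 60 (x) x 14 (y) mm rising 35 mm above the plate; about 220 g. Point inside the block, 24 mm above the tray's underside, at its centre; grip it across the 14 mm (along y). z up. A half turn makes no difference
- lens_mid (a point): the auxiliary lens, a squat plain metal cylinder, 46 mm in diameter, 36 mm high, flat glass in its top, standing on the bench; about 130 g. Point on its axis half-way up (18 mm); z up. On the tray it stands on the plate within the rim; a good place is 46 mm from the tray's centre along the tray's y, either side, fingers closing along the tray's x
- spool_mid (a point): bystander: solder spool, white flanges 54 mm in diameter, 42 mm high, standing; point at its centre
- jar_mid (a point): bystander: amber jar 52 mm in diameter, 60 mm high, with a white cap; point at its centre
- driver_grip (a point): bystander: screwdriver 160 mm long lying on the bench; point in its handle
There are look-alikes about, which are no part of the job. Leave any yellow look-alike of the part that bears mate_mid alone.

How it is judged:
On the way, in this order (a step that is already met when the one before it is completed fails the run):
1. the eyepiece stands upright in the empty cavity, let go (x of eyepiece_mid in the frame of case between -0.018 and 0.018 m and y of eyepiece_mid in the frame of case between 0.015 and 0.051 m and z of eyepiece_mid in the frame of case between 0.029 and 0.039 m and angle between eyepiece_mid's own z axis and vertical below 0.12 rad and contact force between the fingers and eyepiece below 0.1 N), for 0.2 s.
2. the divider tray lies level on the ledges over both standing eyepieces, let go (x of eyepiece_mid in the frame of case between -0.018 and 0.018 m and y of eyepiece_mid in the frame of case between 0.015 and 0.051 m and z of eyepiece_mid in the frame of case between 0.029 and 0.039 m and angle between each of eyepiece_mid, mate_mid's own z axis and vertical below 0.12 rad and x of mate_mid in the frame of case between -0.018 and 0.018 m and y of mate_mid in the frame of case between -0.051 and -0.015 m and z of mate_mid in the frame of case between 0.029 and 0.039 m and x of divider_grip in the frame of case between -0.02 and 0.02 m and y of divider_grip in the frame of case between -0.018 and 0.018 m and z of divider_grip in the frame of case between 0.087 and 0.097 m and angle between divider_grip's own z axis and vertical below 0.07 rad and contact force between the fingers and divider below 0.1 N), for 0.2 s.
3. the lens stands upright on the tray, let go (x of divider_grip in the frame of case between -0.02 and 0.02 m and y of divider_grip in the frame of case between -0.018 and 0.018 m and z of divider_grip in the frame of case between 0.087 and 0.097 m and angle between divider_grip's own z axis and vertical below 0.07 rad and x of lens_mid in the frame of divider_grip between -0.045 and 0.045 m and y of lens_mid in the frame of divider_grip between -0.07 and 0.07 m and z of lens_mid in the frame of divider_grip between -0.005 and 0.004 m and angle between lens_mid's own z axis and vertical below 0.08 rad and contact force between the fingers and lens below 0.1 N), for 0.2 s.
At the end, for the whole second after the job is handed in: Both eyepieces stand upright (7 degrees) on the floor of their own cavities (18 mm), the tray lies level (4 degrees) on both ledges inside the case (18 mm), the lens stands upright (4 degrees) on the tray's plate inside the rim; all let go and at rest (all of step 1 and all of step 3 and x of mate_mid in the frame of case between -0.018 and 0.018 m and y of mate_mid in the frame of case between -0.051 and -0.015 m and z of mate_mid in the frame of case between 0.029 and 0.039 m and angle between mate_mid's own z axis and vertical below 0.12 rad and contact force between the fingers and divider below 0.1 N and linear speed of each of eyepiece, mate, divider, lens below 0.02 m/s); the robot touches nothing.
It fails at once if the eyepiece is dropped (falls free by more than about 25 mm) (linear speed of eyepiece above 0.7 m/s and contact force between the fingers and eyepiece below 0.1 N).
It fails at once if the lens is dropped (falls free by more than about 25 mm) (linear speed of lens above 0.7 m/s and contact force between the fingers and lens below 0.1 N).
It fails at once if the packed eyepiece is tipped by more than 20 degrees (angle between mate_mid's own z axis and vertical above 0.35 rad).
It fails at once if the spool, the jar or the screwdriver is moved by more than 30 mm (distance of any of spool_mid, jar_mid, driver_grip from where it was at the start of the episode above 0.03 m).
It also fails if it takes over 72 s, if anything falls off the work surface, if the arm or the gripper's body presses on something with over 40 N, if the wrist force passes 120 N, or if a joint passes its speed limit or range.

## Working session

There is one attempt and no reset: what is moved stays moved. The work goes in short steps, Python scripts to look and compute and a tool call to move; the robot and the scene stay as the last step left them, time stands still between calls to the robot, and variables do not carry over. Pictures are saved under pics/ and viewed, at most 10 in all, crops included, and the job is handed in when it is done.

Besides the shell and the picture viewer there is one more tool, called after ">>>" as name(argument=value, ...) on one line, values as JSON. apply_moves: Moves the arm, as the interface text tells. Its arguments: {"type":"object","properties":{"rows":{"type":"array"}},"required":["rows"]}

```bash
ls; mkdir -p pics; cat > h.py <<'E'
import numpy as np, cv2
from scipy.spatial.transform import Rotation as R
from bench import get_state, read_camera, robot
def rot(r):
    r=np.array(r,float)
    return r if r.shape==(3,3) else R.from_rotvec(r).as_matrix()
def cloud(c):
    f=240/np.tan(np.radians(c["fov_y"])/2); d=c["depth"]
    v,u=np.mgrid[:480,:640]
    p=np.stack([(u-c["cx"])/f*d,-(v-c["cy"])/f*d,-d],-1)
    P=p@rot(c["rotation"]).T+np.array(c["position"]); P[d==0]=np.nan
    return P
E
python3 - <<'E'
from h import *
s=get_state(); print(s)
for n in("scene","top"):
    c=read_camera(n); print(n,{k:v for k,v in c.items() if k not in("frame","depth")},(c["depth"]>0).mean())
    cv2.imwrite(f"pics/{n}.png",c["frame"][...,::-1]); np.savez(f"{n}.npz",P=cloud(c),F=c["frame"])
E
```

```text
pics
{'time': 0.0, 'joint_positions': array([ 1.09127877,  0.70709227, -0.02762187,  1.48501195,  0.02199057,
        0.95092961, -0.0755149 ]), 'joint_velocities': array([ 2.84336684e-04, -2.73068151e-03, -3.68948487e-04, -1.53229717e-03,
       -2.87233106e-04,  5.25204565e-04,  9.40079635e-05]), 'tau': array([ 2.89847194e-03, -8.83179617e+01,  1.23533618e+00, -2.36155504e+01,
        1.69043307e-02,  6.64960826e-03,  6.67136661e-06]), 'position': array([ 0.24369944, -0.52058422,  0.30343049]), 'tool_rot': array([-3.06554497e+00, -6.81977490e-01,  4.30817109e-04]), 'force': array([0.9682191 , 1.1624522 , 0.12695726]), 'wrist_torque': array([-0.0141923 ,  0.00292981,  0.00894189]), 'grasp_force': 0.0, 'finger_gap': 0.9980461171603512}
scene {'fov_y': 54.98879846196789, 'cx': 323.150626864301, 'cy': 241.05927277876958, 'position': array([0.94968346, 0.50414394, 0.59109813]), 'rotation': array([0.36720749, 1.12543082, 2.32178238])} 0.9958138020833334
top {'fov_y': 50.69642796230728, 'cx': 319.4419018904432, 'cy': 243.1593926020756, 'position': array([ 0.38421708, -0.03164978,  1.02080592]), 'rotation': array([ 0.16396265, -0.14637183, -1.54673719])} 0.9958138020833334
```

View pics/top.png

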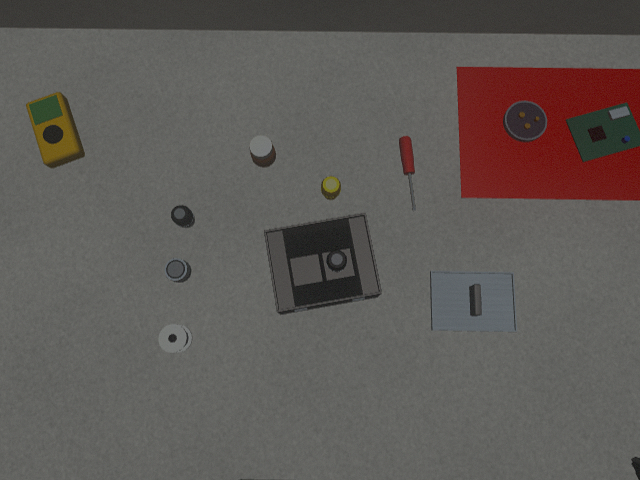

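View pics/scene.png

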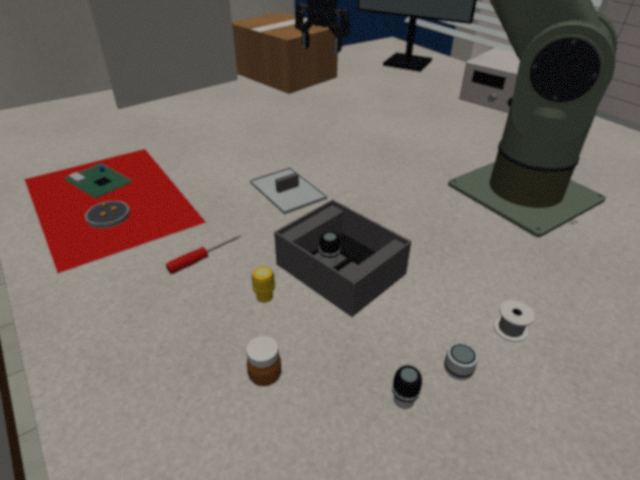

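The top view shows:
- Case at (322,263), with the mate at (337,260) and the empty cavity at (306,270).
- Tray at (473,300), jar (262,150), spool (174,338) and driver (407,155).

Eyepiece candidates are the black one at (181,215) and a yellow one at (331,186). The black one with the bright barrel, standing loose, fits, and the yellow one is a look-alike to leave alone. The only lens candidate is the metal cylinder with a glass top at (177,270). Next I'll measure positions and make a confirming crop.

```bash
python3 - <<'E'
from h import *
D=np.load("top.npz");P=D["P"];F=D["F"]
S=np.load("scene.npz")
bench=P[380:460,300:420,2]; print("bench z",np.nanmedian(bench))
def circ(name,u,v,r,zlo,zhi):
    Q=P[v-r:v+r,u-r:u+r].reshape(-1,3); Q=Q[(Q[:,2]>zlo)&(Q[:,2]<zhi)]
    (c,rr)=cv2.minEnclosingCircle(Q[:,:2].astype(np.float32)); print(name,len(Q),"zmax",Q[:,2].max().round(4),"median",np.median(Q,0).round(4),"circ",np.round(c,4),round(rr,4))
circ("eyepiece",181,215,22,.05,.08); circ("lens",177,270,22,.028,.05)
circ("mate",337,260,20,.055,.08); circ("spool",174,338,24,.03,.06); circ("jar",262,150,24,.05,.08);circ("yellow",331,186,20,.05,.08)
def rect(name,m):
    Q=P[m]; r=cv2.minAreaRect(Q[:,:2].astype(np.float32)*1000); print(name,len(Q),np.round(r[0],1),np.round(r[1],1),round(r[2],2),np.median(Q[:,2]).round(4))
box=lambda u0,u1,v0,v1:(np.indices((480,640))[1]>u0)&(np.indices((480,640))[1]<u1)&(np.indices((480,640))[0]>v0)&(np.indices((480,640))[0]<v1)
z=P[...,2]
rect("case rim",box(250,395,203,325)&(z>.074)&(z<.09))
rect("ledges",box(250,395,203,325)&(z>.063)&(z<.0715))
rect("tray",box(415,530,255,345)&(z>.0035)&(z<.02))
rect("grip",box(440,500,270,330)&(z>.033)&(z<.05))
c=read_camera("scene")["frame"][280:440,360:560]
cv2.imwrite("pics/crop.png",cv2.resize(c[...,::-1],(800,640))[:600])
E
```

```text
bench z -0.0008979324742754979
eyepiece 294 zmax 0.0639 median [0.6301 0.255  0.059 ] circ [0.631  0.2565] 0.0196
lens 435 zmax 0.0415 median [0.5245 0.2631 0.0358] circ [0.5249 0.2638] 0.0236
mate 371 zmax 0.072 median [ 0.5476 -0.0552  0.0636] circ [ 0.5563 -0.0653] 0.0358
spool 647 zmax 0.0463 median [0.3913 0.2581 0.0411] circ [0.3911 0.2583] 0.0276
jar 419 zmax 0.0649 median [0.7731 0.1033 0.0593] circ [0.7746 0.1041] 0.0236
yellow 288 zmax 0.0655 median [ 0.6942 -0.0393  0.0591] circ [ 0.6957 -0.0386] 0.0195
case rim 873 [538.5 -24.1] [158.5 198.3] 11.12 0.0789
ledges 2785 [535.1 -25.5] [158.9 192.1] 11.3 0.0673
tray 3585 [ 480.3 -326.7] [173.3 229.2] 1.11 0.0055
grip 235 [ 475.1 -325.4] [58.1 15.2] 0.58 0.0391
```

View pics/crop.png

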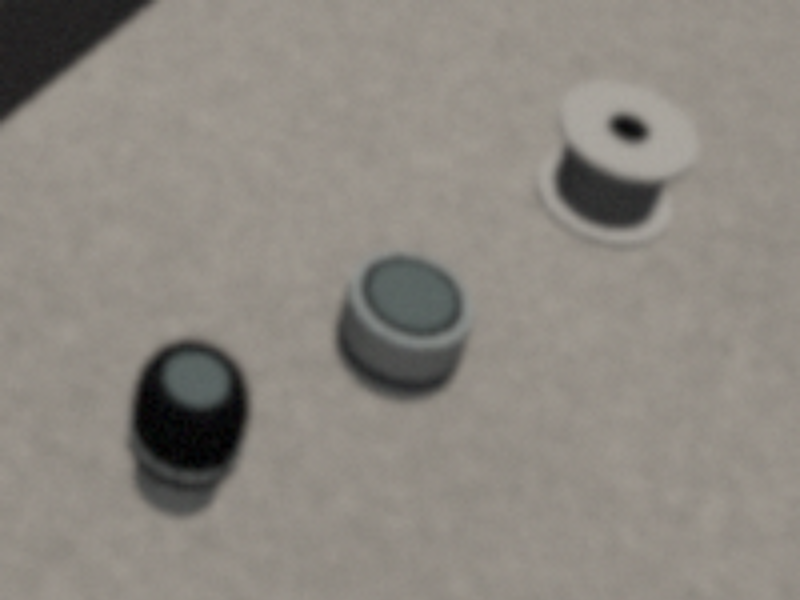

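The crop confirms it: the black eyepiece with the bright barrel at crop (190,430), the glass-topped lens at (405,320) and the spool at (620,160). Heading to the eyepiece at (0.630, 0.256), with the fingers closing along the case's x (11°), which is a +76° turn.

>>> apply_moves(rows=[{"tx":0.386,"ty":0.776,"tz":-0.06,"az":76,"grip":1},{"tx":0.386,"ty":0.776,"tz":-0.06,"az":76,"grip":1},{"tx":0.386,"ty":0.776,"tz":-0.06,"az":76,"grip":1},{"tx":0.386,"ty":0.776,"tz":-0.06,"az":76,"grip":1},{"tx":0.386,"ty":0.776,"tz":-0.06,"az":76,"grip":1}])

```text
schema error: expected keys ax, ay, az, tx, ty, tz, grip
```

>>> apply_moves(rows=[{"ax":0,"ay":0,"tx":0.386,"ty":0.776,"tz":-0.06,"az":76,"grip":1},{"ax":0,"ay":0,"tx":0.386,"ty":0.776,"tz":-0.06,"az":76,"grip":1},{"ax":0,"ay":0,"tx":0.386,"ty":0.776,"tz":-0.06,"az":76,"grip":1},{"ax":0,"ay":0,"tx":0.386,"ty":0.776,"tz":-0.06,"az":76,"grip":1},{"ax":0,"ay":0,"tx":0.386,"ty":0.776,"tz":-0.06,"az":76,"grip":1}])

```text
time: 0.65
position: [0.3552, -0.2956, 0.2866]
tool_rot: [2.598, 1.766, 0.0]
force: [2.4, -1.1, 0.1]
finger_gap: 1.004
grasp_force: 0.0
```

>>> apply_moves(rows=[{"ax":0,"ay":0,"tx":0.275,"ty":0.551,"tz":-0.043,"az":32.7,"grip":1},{"ax":0,"ay":0,"tx":0.275,"ty":0.551,"tz":-0.043,"az":32.7,"grip":1},{"ax":0,"ay":0,"tx":0.275,"ty":0.551,"tz":-0.043,"az":32.7,"grip":1},{"ax":0,"ay":0,"tx":0.275,"ty":0.551,"tz":-0.043,"az":32.7,"grip":1},{"ax":0,"ay":0,"tx":0.275,"ty":0.551,"tz":-0.043,"az":32.7,"grip":1}])

```text
time: 1.15
position: [0.4667, -0.0725, 0.269]
tool_rot: [-1.998, -2.424, 0.0]
force: [1.4, -0.8, 0.2]
finger_gap: 0.997
grasp_force: 0.0
```

>>> apply_moves(rows=[{"ax":0,"ay":0,"tx":0.163,"ty":0.328,"tz":-0.02,"az":0,"grip":1},{"ax":0,"ay":0,"tx":0.163,"ty":0.328,"tz":-0.02,"az":0,"grip":1},{"ax":0,"ay":0,"tx":0.163,"ty":0.328,"tz":-0.02,"az":0,"grip":1},{"ax":0,"ay":0,"tx":0.163,"ty":0.328,"tz":-0.02,"az":0,"grip":1},{"ax":0,"ay":0,"tx":0.163,"ty":0.328,"tz":-0.02,"az":0,"grip":1}])

```text
time: 1.65
position: [0.5778, 0.1513, 0.2554]
tool_rot: [-2.003, -2.42, 0.001]
force: [0.7, 0.2, -0.5]
finger_gap: 1.003
grasp_force: 0.0
```

>>> apply_moves(rows=[{"ax":0,"ay":0,"tx":0.052,"ty":0.105,"tz":-0.02,"az":0,"grip":1},{"ax":0,"ay":0,"tx":0.052,"ty":0.105,"tz":-0.02,"az":0,"grip":1},{"ax":0,"ay":0,"tx":0.052,"ty":0.105,"tz":-0.02,"az":0,"grip":1},{"ax":0,"ay":0,"tx":0.052,"ty":0.105,"tz":-0.02,"az":0,"grip":1},{"ax":0,"ay":0,"tx":0.052,"ty":0.105,"tz":-0.02,"az":0,"grip":1}])

```text
time: 2.15
position: [0.6291, 0.254, 0.2351]
tool_rot: [-2.003, -2.42, 0.002]
force: [0.7, -0.4, 0.1]
finger_gap: 1.003
grasp_force: 0.0
```

```bash
cat >> h.py <<'E'
def yaw(r):
    y=rot(r)[:,1]; return np.degrees(np.arctan2(y[1],y[0]))
def wrist(pts,zlo,zhi,rad=.05,name=None):
    """circle fit of wrist-cloud points near (x,y) pts with z in range"""
    s=get_state(); c=read_camera("wrist"); P=cloud(c)
    print("tcp",s["position"].round(4),"yaw",yaw(s["tool_rot"]).round(2),"q",s["joint_positions"].round(2))
    if name: cv2.imwrite(f"pics/{name}.png",c["frame"][...,::-1])
    for x,y in pts:
        m=(np.hypot(P[...,0]-x,P[...,1]-y)<rad)&(P[...,2]>zlo)&(P[...,2]<zhi); Q=P[m]
        if len(Q): 
            cc,r=cv2.minEnclosingCircle(Q[:,:2].astype(np.float32)); print(len(Q),"med",np.median(Q,0).round(4),"circ",np.round(cc,4),round(r,4))
        else: print("none")
    return P,c
E
python3 - <<'E'
from h import *
P,c=wrist([(.630,.2555)],.05,.07,.04,"w1")
np.savez("w1.npz",P=P)
E
```

```text
tcp [0.6291 0.254  0.2351] yaw 10.77 q [-0.33  0.96 -0.25  1.12  0.23  1.08 -0.4 ]
1844 med [0.6303 0.2625 0.0607] circ [0.6308 0.2601] 0.0198
```

View pics/w1.png

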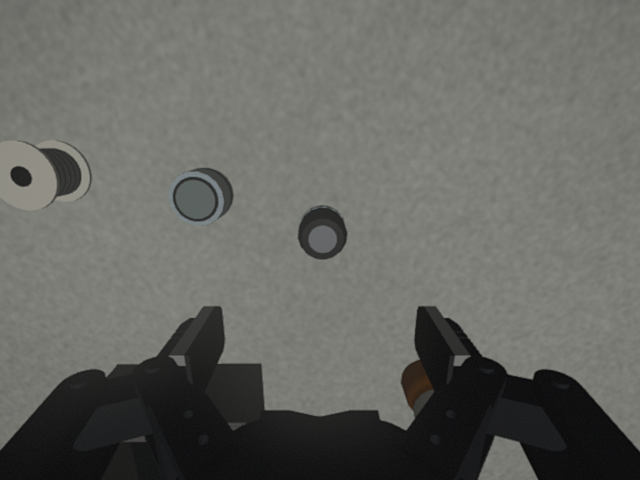

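The wrist picture shows the eyepiece at (322,235) centred between the open fingers, with the lens at (200,195) well clear of them. Descending and gripping.

>>> apply_moves(rows=[{"ax":0,"ay":0,"tx":0.002,"ty":0.004,"tz":-0.045,"az":0,"grip":1},{"ax":0,"ay":0,"tx":0.002,"ty":0.004,"tz":-0.085,"az":0,"grip":1},{"ax":0,"ay":0,"tx":0.002,"ty":0.004,"tz":-0.12,"az":0,"grip":1},{"ax":0,"ay":0,"tx":0.002,"ty":0.004,"tz":-0.143,"az":0,"grip":1},{"ax":0,"ay":0,"tx":0.002,"ty":0.004,"tz":-0.143,"az":0,"grip":0.6}])

```text
time: 2.7
position: [0.6303, 0.2567, 0.0902]
tool_rot: [-2.003, -2.418, 0.006]
force: [0.2, 0.1, 0.4]
finger_gap: 0.858
grasp_force: 0.0
```

>>> apply_moves(rows=[{"ax":0,"ay":0,"tx":0,"ty":0,"tz":0,"az":0,"grip":0.35},{"ax":0,"ay":0,"tx":0,"ty":0,"tz":0,"az":0,"grip":0.35},{"ax":0,"ay":0,"tx":0,"ty":0,"tz":0,"az":0,"grip":0.35},{"ax":0,"ay":0,"tx":0,"ty":0,"tz":0,"az":0,"grip":0.3},{"ax":0,"ay":0,"tx":0,"ty":0,"tz":0,"az":0,"grip":0.3}])

```text
time: 3.2
position: [0.632, 0.2582, 0.0948]
tool_rot: [2.003, 2.418, 0.003]
force: [-2.5, -1.7, 10.8]
finger_gap: 0.452
grasp_force: 59.6
```

>>> apply_moves(rows=[{"ax":0,"ay":0,"tx":0,"ty":0,"tz":0.03,"az":0,"grip":0.3},{"ax":0,"ay":0,"tx":0,"ty":0,"tz":0.07,"az":0,"grip":0.3},{"ax":0,"ay":0,"tx":0,"ty":0,"tz":0.115,"az":0,"grip":0.3},{"ax":0,"ay":0,"tx":-0.01,"ty":-0.025,"tz":0.14,"az":0,"grip":0.3},{"ax":0,"ay":0,"tx":-0.025,"ty":-0.065,"tz":0.14,"az":0,"grip":0.3}])

```text
time: 3.7
position: [0.6067, 0.1948, 0.2371]
tool_rot: [1.999, 2.42, 0.011]
force: [1.8, -0.9, -1.7]
finger_gap: 0.446
grasp_force: 60.6
```

>>> apply_moves(rows=[{"ax":0,"ay":0,"tx":-0.015,"ty":-0.04,"tz":0,"az":0,"grip":0.3},{"ax":0,"ay":0,"tx":-0.033,"ty":-0.082,"tz":0,"az":0,"grip":0.3},{"ax":0,"ay":0,"tx":-0.05,"ty":-0.124,"tz":0,"az":0,"grip":0.3},{"ax":0,"ay":0,"tx":-0.063,"ty":-0.16,"tz":0,"az":0,"grip":0.3},{"ax":0,"ay":0,"tx":-0.07,"ty":-0.175,"tz":0,"az":0,"grip":0.3}])

```text
time: 4.2
position: [0.5355, 0.0147, 0.2339]
tool_rot: [2.006, 2.415, -0.001]
force: [0.4, 0.7, -1.1]
finger_gap: 0.445
grasp_force: 60.6
```

```bash
python3 - <<'E'
from h import *
P,c=wrist([(.547,-.055)],.055,.075,.03,"w2")
s=get_state();print(s["finger_gap"],s["grasp_force"])
x,y=s["position"][:2]
m=(np.hypot(P[...,0]-x,P[...,1]-y)<.03)&(P[...,2]>s["position"][2]-.075)
print(m.sum(), np.median(P[m],0) if m.any() else 0)
z=P[...,2]; m=(z>.075)&(z<.085)&(np.hypot(P[...,0]-.5385,P[...,1]+.024)<.14)
print("rim",m.sum(),cv2.minAreaRect(P[m][:,:2].astype(np.float32)*1000))
E
```

```text
tcp [0.5355 0.0147 0.2339] yaw 10.56 q [ 0.06  0.75 -0.28  1.72  0.3   0.71 -0.19]
none
0.4507546667733871 60.601469044340774
32259 [0.53324341 0.02801172 0.23679381]
rim 5126 ((537.654541015625, -22.64739227294922), (158.5001983642578, 199.31588745117188), 11.108739852905273)
```

View pics/w2.png

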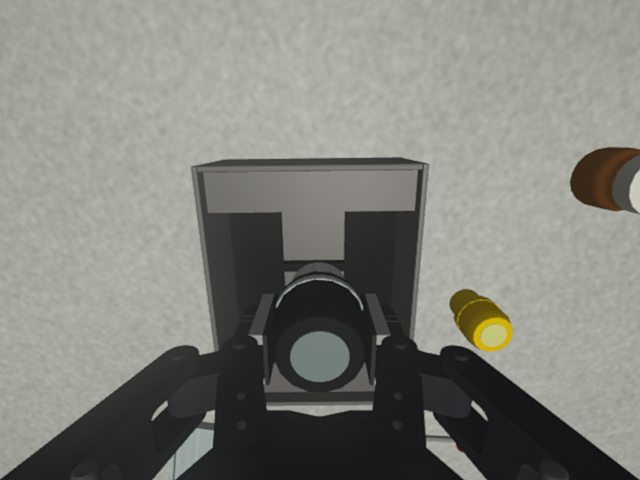

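The wrist picture shows the eyepiece held upright at (318,340) over the empty cavity, with the fingers clear of both case walls (x≈205 and 425). Lowering it now.

>>> apply_moves(rows=[{"ax":0,"ay":0,"tx":-0.004,"ty":-0.006,"tz":-0.04,"az":0,"grip":0.3},{"ax":0,"ay":0,"tx":-0.004,"ty":-0.006,"tz":-0.075,"az":0,"grip":0.3},{"ax":0,"ay":0,"tx":-0.004,"ty":-0.006,"tz":-0.1,"az":0,"grip":0.3},{"ax":0,"ay":0,"tx":-0.004,"ty":-0.006,"tz":-0.12,"az":0,"grip":0.3},{"ax":0,"ay":0,"tx":-0.004,"ty":-0.006,"tz":-0.128,"az":0,"grip":0.3}])

```text
time: 4.75
position: [0.5323, 0.0129, 0.1037]
tool_rot: [-2.002, -2.42, 0.0]
force: [0.2, 1.1, -0.8]
finger_gap: 0.445
grasp_force: 60.7
```

>>> apply_moves(rows=[{"ax":0,"ay":0,"tx":0,"ty":-0.003,"tz":-0.002,"az":0,"grip":0.3},{"ax":0,"ay":0,"tx":0,"ty":-0.003,"tz":-0.003,"az":0,"grip":0.3},{"ax":0,"ay":0,"tx":0,"ty":-0.003,"tz":-0.004,"az":0,"grip":0.3},{"ax":0,"ay":0,"tx":0,"ty":-0.003,"tz":-0.005,"az":0,"grip":0.3},{"ax":0,"ay":0,"tx":0,"ty":-0.003,"tz":-0.005,"az":0,"grip":0.3}])

```text
time: 5.25
position: [0.5325, 0.0093, 0.0999]
tool_rot: [2.003, 2.42, 0.001]
force: [-0.1, 0.3, -1.3]
finger_gap: 0.449
grasp_force: 60.7
```

>>> apply_moves(rows=[{"ax":0,"ay":0,"tx":0,"ty":0,"tz":-0.001,"az":0,"grip":0.3},{"ax":0,"ay":0,"tx":0,"ty":0,"tz":-0.002,"az":0,"grip":0.3},{"ax":0,"ay":0,"tx":0,"ty":0,"tz":-0.003,"az":0,"grip":0.3},{"ax":0,"ay":0,"tx":0,"ty":0,"tz":-0.003,"az":0,"grip":0.3},{"ax":0,"ay":0,"tx":0,"ty":0,"tz":-0.003,"az":0,"grip":0.3}])

```text
time: 5.75
position: [0.5324, 0.0092, 0.0985]
tool_rot: [2.003, 2.419, 0.001]
force: [-12.2, -0.3, 48.1]
finger_gap: 0.445
grasp_force: 65.8
```

On the floor. Ease off, then open.

>>> apply_moves(rows=[{"ax":0,"ay":0,"tx":0,"ty":0,"tz":0.001,"az":0,"grip":0.3},{"ax":0,"ay":0,"tx":0,"ty":0,"tz":0.002,"az":0,"grip":0.5},{"ax":0,"ay":0,"tx":0,"ty":0,"tz":0.002,"az":0,"grip":0.7},{"ax":0,"ay":0,"tx":0,"ty":0,"tz":0.002,"az":0,"grip":0.8},{"ax":0,"ay":0,"tx":0,"ty":0,"tz":0.002,"az":0,"grip":0.8}])

```text
time: 6.25
position: [0.5322, 0.0092, 0.0984]
tool_rot: [-2.003, -2.42, 0.0]
force: [-1.0, 0.3, -0.9]
finger_gap: 0.797
grasp_force: 0.0
```

>>> apply_moves(rows=[{"ax":0,"ay":0,"tx":0,"ty":0,"tz":0.01,"az":0,"grip":0.8},{"ax":0,"ay":0,"tx":0,"ty":0,"tz":0.04,"az":0,"grip":0.8},{"ax":0,"ay":0,"tx":0,"ty":0,"tz":0.085,"az":0,"grip":0.8},{"ax":0,"ay":0,"tx":0,"ty":0,"tz":0.13,"az":0,"grip":0.8},{"ax":0,"ay":0,"tx":0,"ty":-0.03,"tz":0.15,"az":-8,"grip":0.8}])

```text
time: 6.75
position: [0.5329, -0.0179, 0.2529]
tool_rot: [2.161, 2.278, 0.008]
force: [0.1, -1.0, -0.5]
finger_gap: 0.798
grasp_force: 0.0
```

>>> apply_moves(rows=[{"ax":0,"ay":0,"tx":-0.058,"ty":-0.308,"tz":-0.02,"az":-92,"grip":0.8},{"ax":0,"ay":0,"tx":-0.058,"ty":-0.308,"tz":-0.02,"az":-92,"grip":0.8},{"ax":0,"ay":0,"tx":-0.058,"ty":-0.308,"tz":-0.02,"az":-92,"grip":0.8},{"ax":0,"ay":0,"tx":-0.058,"ty":-0.308,"tz":-0.02,"az":-92,"grip":0.8},{"ax":0,"ay":0,"tx":-0.058,"ty":-0.308,"tz":-0.02,"az":-92,"grip":0.8}])

```text
time: 7.25
position: [0.4854, -0.2678, 0.2333]
tool_rot: [2.854, 1.314, 0.001]
force: [0.9, 0.2, -0.9]
finger_gap: 0.8
grasp_force: 0.0
```

>>> apply_moves(rows=[{"ax":0,"ay":0,"tx":-0.01,"ty":-0.056,"tz":0,"az":-48.7,"grip":0.8},{"ax":0,"ay":0,"tx":-0.01,"ty":-0.056,"tz":0,"az":-48.7,"grip":0.8},{"ax":0,"ay":0,"tx":-0.01,"ty":-0.056,"tz":0,"az":-48.7,"grip":0.8},{"ax":0,"ay":0,"tx":-0.01,"ty":-0.056,"tz":0,"az":-48.7,"grip":0.8},{"ax":0,"ay":0,"tx":-0.01,"ty":-0.056,"tz":0,"az":-48.7,"grip":0.8}])

```text
time: 7.75
position: [0.4761, -0.3218, 0.2333]
tool_rot: [-3.136, -0.177, -0.001]
force: [1.1, -0.4, -0.0]
finger_gap: 0.799
grasp_force: 0.0
```

```bash
python3 - <<'E'
from h import *
P,c=wrist([(.475,-.325)],.034,.045,.06)
z=P[...,2]; d=np.hypot(P[...,0]-.475,P[...,1]+.325)
for n,m in(("grip",(d<.06)&(z>.034)&(z<.046)),("tray",(d<.16)&(z>.0055)&(z<.02))):
    r=cv2.minAreaRect(P[m][:,:2].astype(np.float32)*1000); print(n,m.sum(),r)
c2=read_camera("top");Q=cloud(c2)
C=np.array([.538,-.0235]);a=np.radians(11.1);M=np.array([[np.cos(a),np.sin(a)],[-np.sin(a),np.cos(a)]])
L=(Q[...,:2]-C)@M.T
for n,y0 in(("eyep",.033),("mate",-.033)):
    m=(np.hypot(L[...,0],L[...,1]-y0)<.028)&(Q[...,2]>.058)&(Q[...,2]<.075)
    print(n,m.sum(),np.median(L[m],0),cv2.minEnclosingCircle(L[m].astype(np.float32)),np.median(Q[m][:,2]))
f=np.hstack([cv2.resize(c2["frame"][200:330,250:400],(450,390)),cv2.resize(c["frame"],(350,390))])
cv2.imwrite("pics/chk.png",f[...,::-1])
E
```

```text
tcp [ 0.4761 -0.3218  0.2333] yaw -83.54 q [ 0.48  0.8   0.11  1.58 -0.11  0.77 -0.82]
1138 med [ 0.4773 -0.3235  0.0404] circ [ 0.475  -0.3236] 0.0301
grip 1138 ((474.9624938964844, -323.705078125), (59.7227668762207, 14.054438591003418), 0.05678482726216316)
tray 15063 ((474.50567626953125, -323.7817687988281), (118.73676300048828, 166.73001098632812), 0.06776493787765503)
eyep 288 [0.00046609 0.03276093] ((0.0008964166627265513, 0.03257155790925026), 0.01879601925611496) 0.0631260967171175
mate 284 [ 0.00117009 -0.02963026] ((0.0013645525323227048, -0.029602516442537308), 0.018813583999872208) 0.06333935853905581
```

View pics/chk.png

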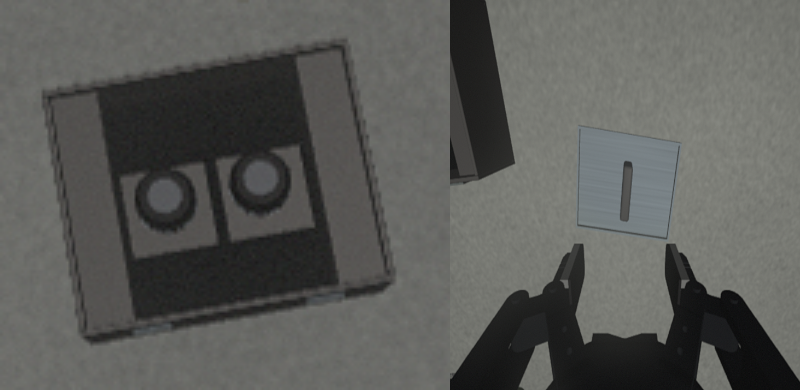

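Left: both eyepieces stand upright in their cavities (crop (165,200) and (260,180)). Right: the tray's grip block is at (627,190). The tray centre is (0.4747, -0.3237) with yaw about 0°, so the tool needs a -6.4° turn.

>>> apply_moves(rows=[{"ax":0,"ay":0,"tx":-0.001,"ty":-0.002,"tz":-0.04,"az":-6.4,"grip":0.6},{"ax":0,"ay":0,"tx":-0.001,"ty":-0.002,"tz":-0.085,"az":-6.4,"grip":0.6},{"ax":0,"ay":0,"tx":-0.001,"ty":-0.002,"tz":-0.12,"az":-6.4,"grip":0.6},{"ax":0,"ay":0,"tx":-0.001,"ty":-0.002,"tz":-0.14,"az":-6.4,"grip":0.6},{"ax":0,"ay":0,"tx":-0.001,"ty":-0.002,"tz":-0.15,"az":-6.4,"grip":0.5}])

```text
time: 8.35
position: [0.4748, -0.3235, 0.0812]
tool_rot: [-3.14, -0.018, 0.002]
force: [-0.5, -0.0, 0.5]
finger_gap: 0.496
grasp_force: 0.0
```

>>> apply_moves(rows=[{"ax":0,"ay":0,"tx":0,"ty":0,"tz":0,"az":0,"grip":0.3},{"ax":0,"ay":0,"tx":0,"ty":0,"tz":0,"az":0,"grip":0.1},{"ax":0,"ay":0,"tx":0,"ty":0,"tz":0,"az":0,"grip":0.0},{"ax":0,"ay":0,"tx":0,"ty":0,"tz":0,"az":0,"grip":0.0},{"ax":0,"ay":0,"tx":0,"ty":0,"tz":0,"az":0,"grip":0.0}])

```text
time: 8.85
position: [0.4755, -0.3242, 0.0839]
tool_rot: [3.141, 0.012, 0.002]
force: [-1.0, 0.9, 8.7]
finger_gap: 0.156
grasp_force: 60.2
```

Gripped with a 13 mm gap. Lift and carry to the case.

>>> apply_moves(rows=[{"ax":0,"ay":0,"tx":0,"ty":0,"tz":0.02,"az":0,"grip":0},{"ax":0,"ay":0,"tx":0,"ty":0,"tz":0.05,"az":0,"grip":0},{"ax":0,"ay":0,"tx":0,"ty":0,"tz":0.09,"az":2,"grip":0},{"ax":0,"ay":0,"tx":0.003,"ty":0.02,"tz":0.125,"az":5,"grip":0},{"ax":0,"ay":0,"tx":0.01,"ty":0.05,"tz":0.14,"az":8,"grip":0}])

```text
time: 9.35
position: [0.485, -0.275, 0.2262]
tool_rot: [3.13, 0.23, 0.005]
force: [0.4, 0.6, -3.6]
finger_gap: 0.154
grasp_force: 59.1
```

>>> apply_moves(rows=[{"ax":0,"ay":0,"tx":0.009,"ty":0.04,"tz":0,"az":3,"grip":0},{"ax":0,"ay":0,"tx":0.018,"ty":0.085,"tz":0,"az":3,"grip":0},{"ax":0,"ay":0,"tx":0.028,"ty":0.13,"tz":0,"az":3,"grip":0},{"ax":0,"ay":0,"tx":0.036,"ty":0.175,"tz":0,"az":3,"grip":0},{"ax":0,"ay":0,"tx":0.044,"ty":0.21,"tz":0,"az":3,"grip":0}])

```text
time: 9.85
position: [0.5293, -0.061, 0.2234]
tool_rot: [-3.125, -0.316, -0.001]
force: [0.7, -0.1, -2.8]
finger_gap: 0.154
grasp_force: 58.9
```

>>> apply_moves(rows=[{"ax":0,"ay":0,"tx":0.006,"ty":0.025,"tz":0,"az":0,"grip":0},{"ax":0,"ay":0,"tx":0.009,"ty":0.038,"tz":0,"az":0,"grip":0},{"ax":0,"ay":0,"tx":0.009,"ty":0.041,"tz":0,"az":0,"grip":0},{"ax":0,"ay":0,"tx":0.009,"ty":0.041,"tz":0,"az":0,"grip":0},{"ax":0,"ay":0,"tx":0.009,"ty":0.041,"tz":0,"az":0,"grip":0}])

```text
time: 10.35
position: [0.5379, -0.0244, 0.2228]
tool_rot: [3.126, 0.31, -0.0]
force: [-0.3, -0.6, -2.6]
finger_gap: 0.157
grasp_force: 58.9
```

```bash
python3 - <<'E'
from h import *
s=get_state();print(s["position"],yaw(s["tool_rot"]),s["finger_gap"],rot(s["tool_rot"])[:,2])
Q=cloud(read_camera("scene")); p=s["position"]; z=Q[...,2]
u=p[2]-.084; d=np.hypot(Q[...,0]-p[0],Q[...,1]-p[1])
m=(d<.11)&(z>u-.02)&(z<u+.02); T=Q[m]
r=cv2.minAreaRect(T[:,:2].astype(np.float32)*1000);print(m.sum(),r)
A=np.c_[T[:,:2]-p[:2],np.ones(len(T))];print("tray plane",np.linalg.lstsq(A,T[:,2]-u,rcond=None)[0])
c=read_camera("wrist");a=read_camera("scene")["frame"][100:400,200:500]
cv2.imwrite("pics/hov.png",np.hstack([cv2.resize(a,(400,400)),cv2.resize(c["frame"],(400,400))])[...,::-1])
E
```

```text
[ 0.5378882  -0.02442588  0.22279181] -78.68609847264828 0.156568066669885 [-5.86553701e-05 -5.36242977e-04 -9.99999855e-01]
3545 ((536.19189453125, -24.71392059326172), (121.17157745361328, 168.5797576904297), 11.14932918548584)
tray plane [-0.00288685 -0.00192419  0.0051429 ]
```

View pics/hov.png

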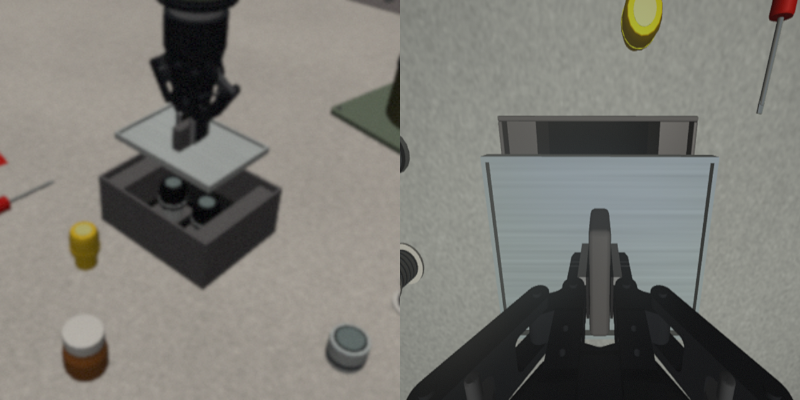

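The tray is level over the case and aligned with it (tray yaw 11.1°, centre within 2 mm of the case). Lowering.

>>> apply_moves(rows=[{"ax":0,"ay":0,"tx":0.001,"ty":0.001,"tz":-0.02,"az":0,"grip":0},{"ax":0,"ay":0,"tx":0.001,"ty":0.001,"tz":-0.035,"az":0,"grip":0},{"ax":0,"ay":0,"tx":0.001,"ty":0.001,"tz":-0.048,"az":0,"grip":0},{"ax":0,"ay":0,"tx":0.001,"ty":0.001,"tz":-0.057,"az":0,"grip":0},{"ax":0,"ay":0,"tx":0.001,"ty":0.001,"tz":-0.064,"az":0,"grip":0}])

```text
time: 11.0
position: [0.5391, -0.0223, 0.1582]
tool_rot: [-3.126, -0.312, 0.0]
force: [0.3, 0.0, -2.4]
finger_gap: 0.154
grasp_force: 59.0
```

>>> apply_moves(rows=[{"ax":0,"ay":0,"tx":0,"ty":0,"tz":-0.002,"az":0,"grip":0},{"ax":0,"ay":0,"tx":0,"ty":0,"tz":-0.003,"az":0,"grip":0},{"ax":0,"ay":0,"tx":0,"ty":0,"tz":-0.004,"az":0,"grip":0},{"ax":0,"ay":0,"tx":0,"ty":0,"tz":-0.005,"az":0,"grip":0},{"ax":0,"ay":0,"tx":0,"ty":0,"tz":-0.006,"az":0,"grip":0}])

```text
time: 11.5
position: [0.5392, -0.0219, 0.1528]
tool_rot: [-3.126, -0.312, -0.001]
force: [0.1, -0.4, -2.5]
finger_gap: 0.151
grasp_force: 59.0
```

>>> apply_moves(rows=[{"ax":0,"ay":0,"tx":0,"ty":0,"tz":-0.0005,"az":0,"grip":0},{"ax":0,"ay":0,"tx":0,"ty":0,"tz":-0.001,"az":0,"grip":0},{"ax":0,"ay":0,"tx":0,"ty":0,"tz":-0.0015,"az":0,"grip":0},{"ax":0,"ay":0,"tx":0,"ty":0,"tz":-0.0015,"az":0,"grip":0},{"ax":0,"ay":0,"tx":0,"ty":0,"tz":-0.0015,"az":0,"grip":0}])

```text
time: 12.0
position: [0.5391, -0.022, 0.1519]
tool_rot: [-3.126, -0.312, -0.001]
force: [-4.8, 0.1, 14.4]
finger_gap: 0.153
grasp_force: 61.5
```

Seated (contact at the expected height). Release, keeping the fingers within the rim, and rise.

>>> apply_moves(rows=[{"ax":0,"ay":0,"tx":0,"ty":0,"tz":0.0005,"az":0,"grip":0.2},{"ax":0,"ay":0,"tx":0,"ty":0,"tz":0.001,"az":0,"grip":0.4},{"ax":0,"ay":0,"tx":0,"ty":0,"tz":0.001,"az":0,"grip":0.5},{"ax":0,"ay":0,"tx":0,"ty":0,"tz":0.001,"az":0,"grip":0.5},{"ax":0,"ay":0,"tx":0,"ty":0,"tz":0.001,"az":0,"grip":0.5}])

```text
time: 12.5
position: [0.5391, -0.022, 0.1521]
tool_rot: [-3.126, -0.312, 0.0]
force: [-0.3, 0.1, 0.6]
finger_gap: 0.5
grasp_force: 0.0
```

>>> apply_moves(rows=[{"ax":0,"ay":0,"tx":0,"ty":0,"tz":0.01,"az":0,"grip":0.5},{"ax":0,"ay":0,"tx":0,"ty":0,"tz":0.035,"az":0,"grip":0.5},{"ax":0,"ay":0,"tx":0,"ty":0,"tz":0.07,"az":0,"grip":0.6},{"ax":0,"ay":0,"tx":0,"ty":0.03,"tz":0.08,"az":8,"grip":0.8},{"ax":0,"ay":0,"tx":0,"ty":0.07,"tz":0.08,"az":16,"grip":1}])

```text
time: 13.0
position: [0.5397, 0.0474, 0.2347]
tool_rot: [3.05, 0.747, 0.005]
force: [0.3, 1.3, -0.0]
finger_gap: 0.912
grasp_force: 0.0
```

```bash
python3 - <<'E'
from h import *
s=get_state();print(s["position"],yaw(s["tool_rot"]),s["finger_gap"])
Q=cloud(read_camera("scene")); z=Q[...,2]
d=np.hypot(Q[...,0]-.538,Q[...,1]+.0235)
m=(d<.06)&(z>.066)&(z<.082); T=Q[m]
A=np.c_[T[:,:2]-[.538,-.0235],np.ones(len(T))];print(m.sum(),"plane",np.linalg.lstsq(A,T[:,2],rcond=None)[0])
E
```

```text
[0.53970704 0.04744517 0.23466989] -62.4623824129813 0.9120582505523996
1699 plane [-0.00246348  0.00028855  0.07254957]
```

The tray lies level: plate top at 72.5 mm, tilt about 0.1°. On to the lens at (0.525, 0.264), with a +73.6° turn.

>>> apply_moves(rows=[{"ax":0,"ay":0,"tx":-0.015,"ty":0.214,"tz":-0.01,"az":73.6,"grip":1},{"ax":0,"ay":0,"tx":-0.015,"ty":0.214,"tz":-0.01,"az":73.6,"grip":1},{"ax":0,"ay":0,"tx":-0.015,"ty":0.214,"tz":-0.01,"az":73.6,"grip":1},{"ax":0,"ay":0,"tx":-0.015,"ty":0.214,"tz":-0.01,"az":73.6,"grip":1},{"ax":0,"ay":0,"tx":-0.015,"ty":0.214,"tz":-0.01,"az":73.6,"grip":1}])

```text
time: 13.55
position: [0.5225, 0.2674, 0.2224]
tool_rot: [-2.556, -1.823, -0.001]
force: [0.6, -0.5, 0.1]
finger_gap: 1.004
grasp_force: 0.0
```

>>> apply_moves(rows=[{"ax":0,"ay":0,"tx":0,"ty":0,"tz":0,"az":30.6,"grip":1},{"ax":0,"ay":0,"tx":0,"ty":0,"tz":0,"az":30.6,"grip":1},{"ax":0,"ay":0,"tx":0,"ty":0,"tz":0,"az":30.6,"grip":1},{"ax":0,"ay":0,"tx":0,"ty":0,"tz":0,"az":30.6,"grip":1},{"ax":0,"ay":0,"tx":0,"ty":0,"tz":0,"az":30.6,"grip":1}])

```text
time: 14.05
position: [0.5243, 0.2616, 0.2226]
tool_rot: [1.998, 2.424, -0.0]
force: [0.4, 0.2, 0.1]
finger_gap: 1.001
grasp_force: 0.0
```

```bash
python3 - <<'E'
from h import *
wrist([(.525,.264)],.033,.042,.035)
E
```

```text
tcp [0.5243 0.2616 0.2226] yaw 11.02 q [-0.41  0.83 -0.22  1.54  0.23  0.8  -0.52]
2410 med [0.5239 0.2677 0.0374] circ [0.5241 0.2664] 0.0232
```

>>> apply_moves(rows=[{"ax":0,"ay":0,"tx":0,"ty":0.004,"tz":-0.045,"az":0,"grip":1},{"ax":0,"ay":0,"tx":0,"ty":0.004,"tz":-0.085,"az":0,"grip":1},{"ax":0,"ay":0,"tx":0,"ty":0.004,"tz":-0.12,"az":0,"grip":1},{"ax":0,"ay":0,"tx":0,"ty":0.004,"tz":-0.138,"az":0,"grip":1},{"ax":0,"ay":0,"tx":0,"ty":0.004,"tz":-0.144,"az":0,"grip":0.8}])

```text
time: 14.6
position: [0.5236, 0.2657, 0.0766]
tool_rot: [-2.001, -2.421, 0.004]
force: [-1.0, -0.4, 0.7]
finger_gap: 0.858
grasp_force: 0.0
```

>>> apply_moves(rows=[{"ax":0,"ay":0,"tx":0,"ty":0,"tz":0,"az":0,"grip":0.5},{"ax":0,"ay":0,"tx":0,"ty":0,"tz":0,"az":0,"grip":0.4},{"ax":0,"ay":0,"tx":0,"ty":0,"tz":0,"az":0,"grip":0.4},{"ax":0,"ay":0,"tx":0,"ty":0,"tz":0,"az":0,"grip":0.4},{"ax":0,"ay":0,"tx":0,"ty":0,"tz":0,"az":0,"grip":0.4}])

```text
time: 15.1
position: [0.5246, 0.2663, 0.0796]
tool_rot: [1.999, 2.423, 0.002]
force: [-1.6, -1.1, 9.0]
finger_gap: 0.518
grasp_force: 62.1
```

>>> apply_moves(rows=[{"ax":0,"ay":0,"tx":0,"ty":0,"tz":0.03,"az":0,"grip":0.4},{"ax":0,"ay":0,"tx":0,"ty":0,"tz":0.07,"az":0,"grip":0.4},{"ax":0,"ay":0,"tx":0,"ty":-0.01,"tz":0.11,"az":0,"grip":0.4},{"ax":0,"ay":0,"tx":0,"ty":-0.03,"tz":0.14,"az":0,"grip":0.4},{"ax":0,"ay":0,"tx":0,"ty":-0.06,"tz":0.15,"az":0,"grip":0.4}])

```text
time: 15.6
position: [0.5245, 0.2068, 0.2319]
tool_rot: [1.996, 2.424, 0.008]
force: [0.7, -1.3, -2.0]
finger_gap: 0.514
grasp_force: 62.0
```

>>> apply_moves(rows=[{"ax":0,"ay":0,"tx":0.001,"ty":-0.045,"tz":0,"az":0,"grip":0.4},{"ax":0,"ay":0,"tx":0.002,"ty":-0.09,"tz":0,"az":0,"grip":0.4},{"ax":0,"ay":0,"tx":0.004,"ty":-0.13,"tz":0,"az":0,"grip":0.4},{"ax":0,"ay":0,"tx":0.005,"ty":-0.165,"tz":0,"az":0,"grip":0.4},{"ax":0,"ay":0,"tx":0.005,"ty":-0.182,"tz":-0.005,"az":0,"grip":0.4}])

```text
time: 16.1
position: [0.5293, 0.0206, 0.2243]
tool_rot: [2.002, 2.418, 0.0]
force: [-0.3, 0.2, -1.4]
finger_gap: 0.516
grasp_force: 62.0
```

```bash
python3 - <<'E'
from h import *
P,c=wrist([],0,1,name="w5")
s=get_state(); print(s["finger_gap"],rot(s["tool_rot"])[:,2])
Q=cloud(read_camera("scene")); z=Q[...,2]; d=np.hypot(Q[...,0]-.538,Q[...,1]+.0235)
m=(d<.1)&(z>.1)&(z<.115); print("grip block",m.sum(),cv2.minAreaRect(Q[m][:,:2].astype(np.float32)*1000))
E
```

```text
tcp [0.5293 0.0206 0.2243] yaw 10.76 q [ 0.04  0.76 -0.27  1.75  0.3   0.67 -0.2 ]
0.5149167307996169 [ 3.76761934e-04 -2.48006282e-03 -9.99996854e-01]
grip block 196 ((539.18994140625, -21.202983856201172), (57.973960876464844, 14.686735153198242), 11.594300270080566)
```

View pics/w5.png

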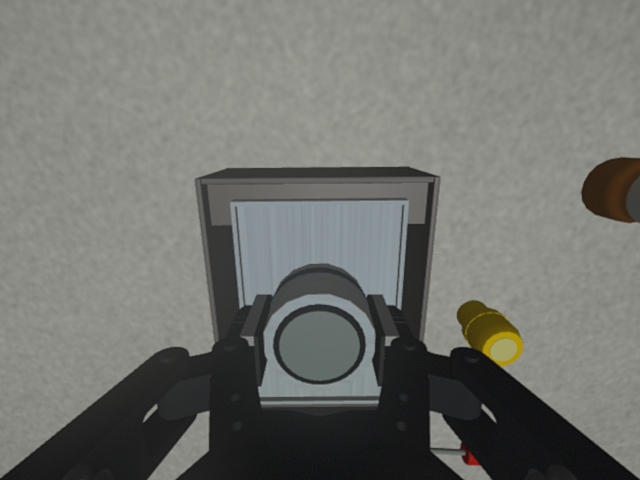

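The lens is held upright at (318,340) over the tray plate, which is centred in the case. Lowering it to 46 mm from the grip block at (0.539, -0.0215).

>>> apply_moves(rows=[{"ax":0,"ay":0,"tx":0.001,"ty":0.002,"tz":-0.02,"az":0,"grip":0.4},{"ax":0,"ay":0,"tx":0.001,"ty":0.003,"tz":-0.035,"az":0,"grip":0.4},{"ax":0,"ay":0,"tx":0.001,"ty":0.003,"tz":-0.048,"az":0,"grip":0.4},{"ax":0,"ay":0,"tx":0.001,"ty":0.003,"tz":-0.058,"az":0,"grip":0.4},{"ax":0,"ay":0,"tx":0.001,"ty":0.003,"tz":-0.063,"az":0,"grip":0.4}])

```text
time: 16.7
position: [0.5301, 0.0276, 0.1599]
tool_rot: [-1.998, -2.424, 0.0]
force: [1.4, -0.3, -1.6]
finger_gap: 0.52
grasp_force: 62.0
```

>>> apply_moves(rows=[{"ax":0,"ay":0,"tx":0,"ty":0,"tz":-0.002,"az":0,"grip":0.4},{"ax":0,"ay":0,"tx":0,"ty":0,"tz":-0.003,"az":0,"grip":0.4},{"ax":0,"ay":0,"tx":0,"ty":0,"tz":-0.004,"az":0,"grip":0.4},{"ax":0,"ay":0,"tx":0,"ty":0,"tz":-0.005,"az":0,"grip":0.4},{"ax":0,"ay":0,"tx":0,"ty":0,"tz":-0.006,"az":0,"grip":0.4}])

```text
time: 17.2
position: [0.5302, 0.027, 0.1543]
tool_rot: [1.999, 2.424, 0.0]
force: [-0.2, -0.5, -1.4]
finger_gap: 0.52
grasp_force: 62.0
```

>>> apply_moves(rows=[{"ax":0,"ay":0,"tx":0,"ty":-0.002,"tz":0,"az":0,"grip":0.4},{"ax":0,"ay":0,"tx":0,"ty":-0.003,"tz":-0.0005,"az":0,"grip":0.4},{"ax":0,"ay":0,"tx":0,"ty":-0.003,"tz":-0.001,"az":0,"grip":0.4},{"ax":0,"ay":0,"tx":0,"ty":-0.003,"tz":-0.0015,"az":0,"grip":0.4},{"ax":0,"ay":0,"tx":0,"ty":-0.003,"tz":-0.0015,"az":0,"grip":0.4}])

```text
time: 17.7
position: [0.5301, 0.0241, 0.1527]
tool_rot: [-1.999, -2.424, 0.0]
force: [0.2, 0.4, -1.3]
finger_gap: 0.521
grasp_force: 62.0
```

>>> apply_moves(rows=[{"ax":0,"ay":0,"tx":0,"ty":0,"tz":-0.0005,"az":0,"grip":0.4},{"ax":0,"ay":0,"tx":0,"ty":0,"tz":-0.001,"az":0,"grip":0.4},{"ax":0,"ay":0,"tx":0,"ty":0,"tz":-0.0015,"az":0,"grip":0.4},{"ax":0,"ay":0,"tx":0,"ty":0,"tz":-0.0015,"az":0,"grip":0.4},{"ax":0,"ay":0,"tx":0,"ty":0,"tz":-0.0015,"az":0,"grip":0.4}])

```text
time: 18.2
position: [0.5301, 0.0241, 0.1525]
tool_rot: [1.998, 2.423, 0.0]
force: [-8.6, -0.9, 32.9]
finger_gap: 0.517
grasp_force: 65.9
```

Contact. Ease off, open modestly and rise straight up.

>>> apply_moves(rows=[{"ax":0,"ay":0,"tx":0,"ty":0,"tz":0.001,"az":0,"grip":0.4},{"ax":0,"ay":0,"tx":0,"ty":0,"tz":0.0015,"az":0,"grip":0.6},{"ax":0,"ay":0,"tx":0,"ty":0,"tz":0.0015,"az":0,"grip":0.7},{"ax":0,"ay":0,"tx":0,"ty":0,"tz":0.0015,"az":0,"grip":0.75},{"ax":0,"ay":0,"tx":0,"ty":0,"tz":0.0015,"az":0,"grip":0.75}])

```text
time: 18.7
position: [0.5301, 0.0241, 0.1525]
tool_rot: [-1.999, -2.424, 0.0]
force: [0.1, 0.5, 0.1]
finger_gap: 0.752
grasp_force: 0.0
```

>>> apply_moves(rows=[{"ax":0,"ay":0,"tx":0,"ty":0,"tz":0.01,"az":0,"grip":0.75},{"ax":0,"ay":0,"tx":0,"ty":0,"tz":0.035,"az":0,"grip":0.75},{"ax":0,"ay":0,"tx":0,"ty":0,"tz":0.075,"az":0,"grip":0.75},{"ax":0,"ay":0,"tx":-0.02,"ty":0,"tz":0.1,"az":0,"grip":0.75},{"ax":0,"ay":0,"tx":-0.05,"ty":0,"tz":0.11,"az":0,"grip":0.75}])

```text
time: 19.2
position: [0.4804, 0.0241, 0.2651]
tool_rot: [1.998, 2.421, 0.004]
force: [0.7, 0.3, -1.0]
finger_gap: 0.752
grasp_force: 0.0
```

>>> apply_moves(rows=[{"ax":0,"ay":0,"tx":-0.01,"ty":0.04,"tz":0,"az":0,"grip":0.75},{"ax":0,"ay":0,"tx":-0.01,"ty":0.08,"tz":0,"az":0,"grip":0.75},{"ax":0,"ay":0,"tx":-0.01,"ty":0.12,"tz":0,"az":0,"grip":0.75},{"ax":0,"ay":0,"tx":-0.01,"ty":0.15,"tz":0,"az":0,"grip":0.75},{"ax":0,"ay":0,"tx":-0.01,"ty":0.16,"tz":0,"az":0,"grip":0.75}])

```text
time: 19.7
position: [0.4696, 0.1872, 0.2633]
tool_rot: [-1.994, -2.427, -0.002]
force: [0.1, -1.0, -0.0]
finger_gap: 0.751
grasp_force: 0.0
```

```bash
python3 - <<'E'
from h import *
C=np.array([.538,-.0225]);a=np.radians(11.1);M=np.array([[np.cos(a),np.sin(a)],[-np.sin(a),np.cos(a)]])
out=[]
for n in("top","scene"):
    c=read_camera(n);Q=cloud(c);L=(Q[...,:2]-C)@M.T;z=Q[...,2]
    m=(np.hypot(L[...,0],L[...,1]-.046)<.035)&(z>.1)&(z<.12)
    T=np.c_[L[m],np.ones(m.sum())]
    print(n,"lens",m.sum(),np.median(L[m],0).round(4),np.median(z[m]).round(4),"slope",np.linalg.lstsq(T,z[m],rcond=None)[0].round(3))
    g=(np.abs(L[...,0])<.04)&(np.abs(L[...,1])<.016)&(z>.1)&(z<.115);print("grip",g.sum(),np.median(L[g],0).round(4))
    v0,u0=(190,240) if n=="top" else (150,220)
    out.append(cv2.resize(c["frame"][v0:v0+200,u0:u0+200],(400,400)))
cv2.imwrite("pics/end.png",np.hstack(out)[...,::-1])
E
```

```text
top lens 494 [0.0012 0.0453] 0.1089 slope [0.033 0.003 0.109]
grip 247 [ 0.0004 -0.0012]
scene lens 425 [0.0047 0.0505] 0.1083 slope [-0.069 -0.059  0.111]
grip 212 [0.0023 0.0041]
```

View pics/end.png

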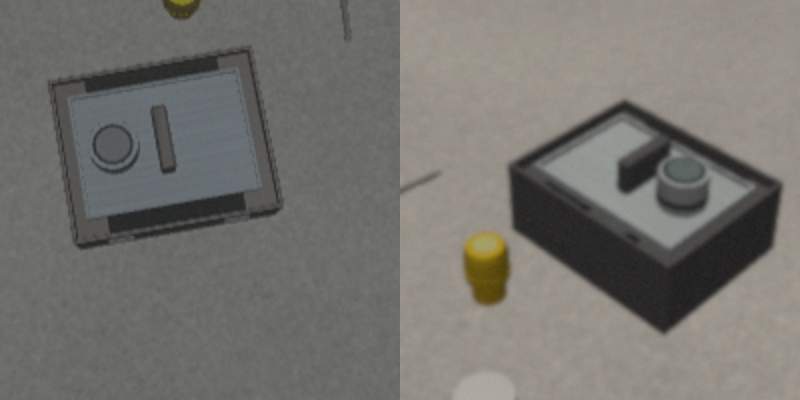

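The lens stands upright on the tray at crop (115,145), beside the grip block at (163,138). The tray is level on both ledges and the arm is clear. Handing in.

```bash
python3 -c "
from h import *
print(robot.job_done())"
```

```text
the job is handed in; nothing more can be done
None
```

I packed the case and handed the job in at about 20 s of the 72 s allowed; no verdict came back, but before hand-in my checks showed both eyepieces upright in their cavities (seen before the tray covered them), the tray level on the ledges, and the lens standing beside the grip.

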